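# Space and hold an instrument panel in its bonding frame

### The arm

A 6-joint arm with a two-finger parallel gripper is mounted at the origin on the work surface. World frame = base frame: x ahead of the robot, y to its left, z up, the work surface at z = 0. Lengths are in m, angles in degrees, forces in N, time in s.
With the tool pointing down it reaches from about 0.275 to 0.75 m from the base axis. Payload 10.2 kg.
Tool frame: the origin (TCP) lies at the very end of the fingers, on their centre line; the grasp point (between the pads) lies 19 mm behind it; z points along the fingers, y is the line along which they close (so a half turn about z gives the same grasp; the last joint's range is limited). The gripper opens to 88 mm and grips with 3 to 60 N. Pads are 18 mm wide; open, the fingers measure 123 mm over their backs; the gripper's body (75 mm by 187 mm) begins 45 mm behind the grasp point.
Start: joints at [-78.404, 17.928, 85.812, -0, 76.261, -12.8], TCP at [0.217, -0.478, 0.215] pointing down, gripper open.
Joint ranges: [-168.41, 168.41], [-55.51, 124.54], [10.69, 146.95], [-70.63, 250.63], [1, 178], [-165.06, 165.06]. Speed limits (degrees/s): [136.94, 136.94, 172.46, 180, 180, 180].

### API

Orientations are given as a 3x3 rotation matrix whose columns are the frame's x, y, z axes.
In Python, from cell import env gives the robot as it stands. The module is installed in compiled form; this text tells all that it offers.
- The arm moves only by the shell command python3 -m jog 'ROWS'. ROWS is JSON, one flat list of numbers, 7 for each row, row after row: the shift along the world's x, y, z in m, then the turn, a rotation vector about the world's x, y, z in rad, then the gripper's target within -1 to 1 (shut at 1, half-way at 0, fully open at -1). A call has 1 to 8 rows; each row shifts and turns the commanded pose from where the row before left it; what a row does not reach is not made up. A row lasts 1/8 s, in which the tool goes at most 62.5 mm and 10.7 degrees, less where a joint would pass 70% of its speed; a pose out of reach is approached as far as the arm can. A call is refused whole if a number of a shift passes 0.0625 or a number of a turn 0.188, either way. A call with a gripper value outside its range is refused whole. The fingers move at their own pace and stop on an object; the grip force is fixed at half the most. Time passes only in rows, so rows that do not move let the fingers close. It gives the time, the measured TCP pose, the force, the opening and the grip force at its end, in the units of the state.
- env.sense(): the state, without advancing time (a new reading comes with each control period).
- env.snapshot(name): name is "side" or "top" or "wrist"; returns the picture (400x640x3 uint8, red, green, blue); there is no depth.
- env.camera_model(name): a dict with "mtx" (3x3 intrinsics, pixels), "rvec" (rotation vector, rad) and "tvec" (3), from world to camera coordinates, as OpenCV has them. Camera axes: x right, y down, z forward; pixel columns grow to the right and rows downward; lengths in m; the calibration is good to about 2 mm. A picture is of the moment at which its call begins: read the wrist's pose just before it. camera_model takes no time and is no camera call; for the wrist camera it gives the pose at the moment of the call.
- env.hand_in(): hands the job in; it is judged then, once.
Trained networks look in the newest picture that a camera, given by its name, has taken for a name from the list of things; names that differ only in an ending like _2 or _b are one class to them, and where a whole thing is asked for, a point or a joint stands for the part that bears it (a point fixed in the world has none). Each returns a list of dicts, best first, with "confidence" (0 to 1); they miss things now and then, are a little off and sometimes report something else, mostly with a low value. They report only what shows in the picture. A call takes as long as a camera call.
- env.search_frame(thing, camera): "rect" ([centre column, centre row, width, height] in pixels, round what is visible of it).
- env.pinpoint(thing, camera): "pixel" ([column, row] in pixels: a listed point, or the origin of a listed thing).
The state is a dict: "clock": time; "joint_pos": joint angles; "dq": joint speeds; "joint_torque": joint torques, N m; "tcp_pos": TCP position; "eef_rot": TCP orientation; "wrist_force": force on the tool from outside, world axes, zero at the start; "wrist_torque": the same for the moment, N m; "finger_gap": finger opening in m; "gripper_force": force on a finger pad.
Only numpy, scipy, OpenCV 4.12 (cv2) and the standard library are available. Lean on these libraries where they do the work, as an engineer would, in place of code of your own. Each camera call takes 0.05 s, during which the arm holds its last target. There are 200 camera calls.

### The job

Pull open the drawer of the grey drawer unit and take out the spacer that stands in it. Slide the spacer upright, all the way down, into the one gap between the floating key panel and the three end blocks that is wide enough for it, and let go of it. Then press the panel down with the gripper's fingers until it is flush with the frame, and finish while still holding it pressed there; leave the multimeter, screwdriver and jar where they are.

Things in the scene. Friction and masses are not known exactly. Their poses are not given: they have to be found in the camera images.
- cab_drawer0 (a joint): How far the drawer is pulled out, m: 0 closed, 0.15 fully out. It slides towards the robot side, along -x of cab; about 1 N of friction, stays where it is left.
- cab_drawer0_handle (a point): Centre of the drawer's steel bar handle: a horizontal round bar 11 mm thick and 100 mm long, along y of cab, its axis 42 mm in front of the drawer's front and about 62 mm above the bench. It moves with the drawer. Between bar and front there is 36 mm of room for a finger from above.
- cab: Grey drawer unit 220 (x) x 200 (y) x 100 (z) mm, fixed on the bench; origin at the centre of its underside, front with the handle at its -x side. One drawer, floor 22 mm above the bench; the spacer's pocket is in the middle of the drawer's width, 65 mm behind the drawer's front face (at x = -45 mm here when closed).
- spacer: Loose spacer, 70 g, standing upright in a shallow pocket (14 mm deep, 14 x 30 mm) in the closed drawer: a flat aluminium blade 10 mm thick (its x), 26 mm wide (y), 30 mm high with a V-bevelled foot, and on it a black grip block 12 (x) x 20 (y) mm that reaches from 30 to 60 mm above the foot. Origin at the centre of the underside, z up.
- frame: Bonding frame fixed on the bench: dark steel base plate 180 (x) x 200 (y) mm, 10 mm thick, origin at the centre of its underside. A rim on three sides and the three aluminium end blocks on its +x side all have their tops 28 mm above the bench. Between them floats the panel.
- panel_top (a point): Centre of the top face of the beige key panel (80 x 140 mm in x and y of frame, 14 mm thick, its centre 15 mm to -x of the frame's origin). Left alone its top is 34 mm above the bench, 6 mm proud of rim and blocks; it moves straight down on springs and comes back up when let go. The middle of the top is plain.
- panel: The same key panel as a body, origin at the centre of its underside. It can go down 6 mm, to where its top is flush with rim and blocks (28 mm above the bench), against a firm stop. About 3 N starts it, about 8.5 N holds it at the stop.
- block_a: Aluminium end block, 42 mm wide (y), 18 mm high, fixed on the frame's base plate along the panel's +x edge: the block that leaves a 13 mm gap to the panel, the only gap wide enough for the spacer. The top 5 mm of its face to the gap is bevelled at 45 degrees. Same yaw as the frame; origin on the base plate (10 mm above the bench), 35 mm to +x from the panel's edge.
- block_a_gap (a point): Middle of the wide gap on its floor, the base plate, 10 mm above the bench: here the centre of the spacer's foot belongs, the spacer's x along the gap's 13 mm width (x of the frame), gap 42 mm long along y.
- block_b: End block like block_a that leaves only a 6 mm gap. The three blocks stand 46 mm apart in any order.
- block_c: End block like block_a that leaves only a 4 mm gap.
- meter: Loose bystander: yellow handheld multimeter lying flat, 185 x 92 x 38 mm, origin under its centre.
- driver: Loose bystander: screwdriver lying on the bench, origin under its middle.
- jar: Loose bystander: amber jar with black lid, 56 mm across, 65 mm high, origin under its centre.

How it is judged:
By the outcome, as a careful person would: the job done as asked, in the order asked, and still so for the second after the job is handed in, while the arm keeps its last pose, push and grip.
It also fails if it takes over 58 s, if anything falls off the work surface, if the arm or the gripper's body presses on something with over 40 N, if the wrist force passes 120 N, or if a joint passes its speed limit or range.

## Working session

There is one attempt and no reset: what is moved stays moved. The work goes in short steps, Python scripts to look and compute and a shell command to move; the robot and the scene stay as the last step left them, time stands still between calls to the robot, and variables do not carry over. Pictures are saved under pics/ and viewed, at most 10 in all, crops included, and the job is handed in when it is done.

```bash
mkdir -p pics; cat > h.py <<'E'
import numpy as np, cv2
from cell import env
def cam(n):
    m=env.camera_model(n); R=cv2.Rodrigues(np.array(m["rvec"],float))[0]
    return np.array(m["mtx"],float),R,np.array(m["tvec"],float).ravel()
def ray(n,px):
    K,R,t=cam(n); d=R.T@np.linalg.solve(K,[px[0],px[1],1.0]); return -R.T@t,d
def at_z(n,px,z):
    o,d=ray(n,px); return o+d*(z-o[2])/d[2]
def proj(n,P):
    K,R,t=cam(n); q=K@(R@np.array(P,float)+t); return q[:2]/q[2]
def save(n,f,img=None):
    img=env.snapshot(n) if img is None else img
    cv2.imwrite("pics/"+f,cv2.cvtColor(img,cv2.COLOR_RGB2BGR)); return img
E
python3 - <<'E'
from h import *
np.set_printoptions(precision=4,suppress=True)
a=save("top","top0.png"); b=save("side","side0.png")
Z=dict(cab_drawer0_handle=.062,cab=0,frame=0,panel_top=.034,block_a=.01,block_a_gap=.01,block_b=.01,block_c=.01,meter=0,driver=0,jar=0)
for n in("top","side"):
  print(n,'C',ray(n,[320,200]))
  for t,z in Z.items():
    for r in env.pinpoint(t,n)[:3]:
      print(t,np.round(r["pixel"],1),round(r["confidence"],2),at_z(n,r["pixel"],z))
s=env.sense();print(s["clock"],s["wrist_force"],s["finger_gap"],s["eef_rot"])
E
```

```text
top C (array([0.4017, 0.0919, 1.0582]), array([ 0.2008, -0.0101, -0.9797]))
cab [419.3 163.1] 0.68 [ 0.7262 -0.2142  0.    ]
frame [303.5 243.5] 0.88 [0.4941 0.1292 0.    ]
panel_top [304.6 249.6] 0.65 [0.4746 0.1251 0.034 ]
block_a [320.3 224. ] 0.7 [0.5474 0.0812 0.01  ]
block_a [290.6 220.4] 0.6 [0.5587 0.165  0.01  ]
block_a [307.5 223.5] 0.51 [0.5493 0.1173 0.01  ]
block_a_gap [288.2 228.2] 0.8 [0.5366 0.1717 0.01  ]
block_b [320.3 224. ] 0.7 [0.5474 0.0812 0.01  ]
block_b [290.6 220.4] 0.6 [0.5587 0.165  0.01  ]
block_b [307.5 223.5] 0.51 [0.5493 0.1173 0.01  ]
block_c [320.3 224. ] 0.7 [0.5474 0.0812 0.01  ]
block_c [290.6 220.4] 0.6 [0.5587 0.165  0.01  ]
block_c [307.5 223.5] 0.51 [0.5493 0.1173 0.01  ]
meter [183.4 218.4] 0.91 [0.5699 0.4717 0.    ]
driver [310.7 144.5] 0.65 [0.7881 0.1064 0.    ]
jar [239.9 163.1] 0.78 [ 0.7327  0.3158 -0.    ]
side C (array([0.1149, 0.7305, 0.6941]), array([ 0.5068, -0.6249, -0.5943]))
cab_drawer0_handle [410.  160.8] 0.95 [ 0.5799 -0.2179  0.062 ]
frame [340.8 247. ] 0.42 [0.5588 0.1089 0.    ]
panel_top [362.  254.8] 0.75 [0.488  0.1307 0.034 ]
panel_top [358.  263.1] 0.32 [0.4802 0.1561 0.034 ]
block_a [326.  258.9] 0.88 [0.5543 0.1681 0.01  ]
block_a [341.  246.5] 0.79 [0.553  0.1162 0.01  ]
block_a [353.9 240.5] 0.62 [0.5426 0.0819 0.01  ]
block_a_gap [330.2 261.3] 0.71 [0.5428 0.1682 0.01  ]
block_b [326.  258.9] 0.88 [0.5543 0.1681 0.01  ]
block_b [341.  246.5] 0.79 [0.553  0.1162 0.01  ]
block_b [353.9 240.5] 0.62 [0.5426 0.0819 0.01  ]
block_c [326.  258.9] 0.88 [0.5543 0.1681 0.01  ]
block_c [341.  246.5] 0.79 [0.553  0.1162 0.01  ]
block_c [353.9 240.5] 0.62 [0.5426 0.0819 0.01  ]
meter [206.8 355.2] 0.57 [0.5721 0.4818 0.    ]
driver [271.3 208. ] 0.56 [0.7798 0.1031 0.    ]
jar [215.9 262.1] 0.85 [0.739  0.3172 0.    ]
1.2 [-0.5125 -0.0744 -0.0366] 0.08825305275966876 [[ 0.9107  0.4131 -0.0001]
 [ 0.4131 -0.9107 -0.    ]
 [-0.0001 -0.     -1.    ]]
```

```bash
python3 - <<'E'
import cv2,numpy as np
a=cv2.imread("pics/top0.png");b=cv2.imread("pics/side0.png")
cv2.imwrite("pics/c1.png",np.vstack([cv2.resize(a[110:310,240:490],(750,600),interpolation=cv2.INTER_CUBIC)]))
cv2.imwrite("pics/c2.png",cv2.resize(b[110:310,270:520],(750,600),interpolation=cv2.INTER_CUBIC))
E
```

```text
(no output)
```

View pics/c1.png

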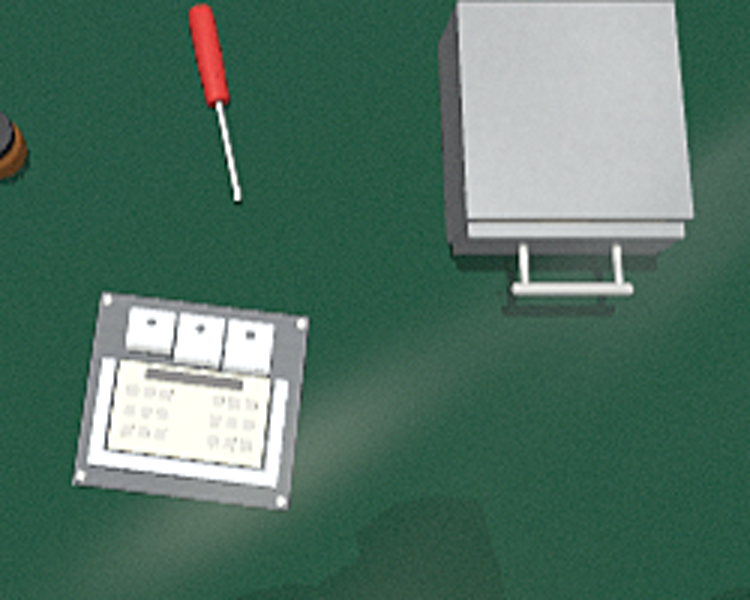

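View pics/c2.png

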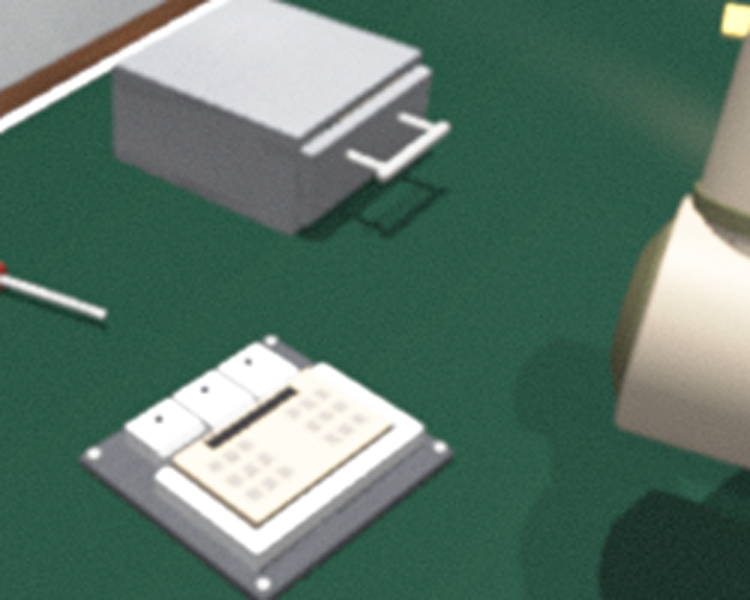

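The top crop shows the drawer handle bar from crop (515,289) to (632,289), and the frame plate's corners at (103,293), (307,318), (287,508) and (73,485). The side crop shows the same things. The gaps aren't resolved yet, so I'll get the yaws now and check the gaps with the wrist camera later.

```bash
python3 - <<'E'
from h import *
np.set_printoptions(precision=4,suppress=True)
f=lambda x,y:(240+x/3,110+y/3)
A=at_z("top",f(515,289),.062);B=at_z("top",f(632,289),.062);print("handle",A,B,(A+B)/2,np.linalg.norm(A-B))
g=lambda x,y:(270+x/3,110+y/3)
C=at_z("side",g(385,174),.062);D=at_z("side",g(447,127),.062);print("side handle",C,D,(C+D)/2,np.linalg.norm(C-D))
T=[at_z("top",f(*p),.1) for p in((459,2),(675,2),(692,218),(463,219))];print("cab top",T,np.mean(T,0))
P=[at_z("top",f(*p),.01) for p in((103,293),(307,318),(287,508),(73,485))];c=np.mean(P,0)
print("frame",c,np.linalg.norm(P[0]-P[1]),np.linalg.norm(P[1]-P[2]))
for d in(P[0]-P[1],P[3]-P[2]):print(np.degrees(np.arctan2(-d[0],d[1])))
for d in(P[0]-P[3],P[1]-P[2]):print(np.degrees(np.arctan2(d[1],d[0])))
for d in(T[0]-T[3],T[1]-T[2]):print('cab',np.degrees(np.arctan2(d[1],d[0])))
for d in(T[0]-T[1],T[3]-T[2],A-B,C-D):print('cab',np.degrees(np.arctan2(-d[0],d[1])))
E
```

```text
handle [ 0.5852 -0.1668  0.062 ] [ 0.5838 -0.2727  0.062 ] [ 0.5845 -0.2197  0.062 ] 0.10593241801781283
side handle [ 0.5852 -0.1683  0.062 ] [ 0.5831 -0.2713  0.062 ] [ 0.5842 -0.2198  0.062 ] 0.10302945531996545
cab top [array([ 0.8476, -0.1234,  0.1   ]), array([ 0.8452, -0.3227,  0.1   ]), array([ 0.6399, -0.3175,  0.1   ]), array([ 0.6415, -0.1152,  0.1   ])] [ 0.7435 -0.2197  0.1   ]
frame [0.4944 0.127  0.01  ] 0.19485569225475183 0.17633904082223273
-7.806123007086672
-6.7539725888421955
-8.066538856195901
-7.489078684906002
cab -2.2548430566723954
cab -1.437795943305749
cab -0.6674578968306931
cab -0.4547795380374496
cab -0.7261981552436031
cab -1.1655439090357134
```

```bash
python3 -m jog '[0.0459,0.0323,-0.008,0,0,0.141,0.2, 0.0459,0.0323,-0.008,0,0,0.141,0.2, 0.0459,0.0323,-0.008,0,0,0.141,0.2, 0.0459,0.0323,-0.008,0,0,0.141,0.2, 0.0459,0.0323,-0.008,0,0,0.141,0.2, 0.0459,0.0323,-0.008,0,0,0.141,0.2, 0.0459,0.0323,-0.008,0,0,0.141,0.2, 0.0459,0.0323,-0.008,0,0,0.141,0.2]'; python3 -m jog '[0,0,0,0,0,0,0.2]'
python3 - <<'E'
from h import *
np.set_printoptions(precision=4,suppress=True)
save("wrist","w1.png");s=env.sense();print(s["tcp_pos"],s["eef_rot"],s["joint_pos"],s["finger_gap"])
for r in env.pinpoint("cab_drawer0_handle","wrist"):print(r,at_z("wrist",r["pixel"],.062))
E
```

```text
clock: 2.2
tcp_pos: [0.5855, -0.2185, 0.151]
eef_rot: [[0.012, 1.0, 0.0], [1.0, -0.012, -0.0], [-0.0, 0.0, -1.0]]
wrist_force: [0.3, -0.4, -0.3]
finger_gap: 0.0354
gripper_force: 0.0
clock: 2.33
tcp_pos: [0.5857, -0.2171, 0.1499]
eef_rot: [[0.012, 1.0, -0.001], [1.0, -0.012, 0.001], [0.001, -0.001, -1.0]]
wrist_force: [-0.9, -0.8, 0.5]
finger_gap: 0.0353
gripper_force: 0.0
[ 0.5845 -0.2187  0.1505] [[ 0.0152  0.9999 -0.001 ]
 [ 0.9999 -0.0152  0.0004]
 [ 0.0004 -0.001  -1.    ]] [-31.2467  33.401   72.4112  -0.0099  74.2464 -30.3718] 0.035421824263497464
{'pixel': [317.1, 194.2], 'confidence': 0.61} [ 0.5829 -0.2196  0.062 ]
```

View pics/w1.png

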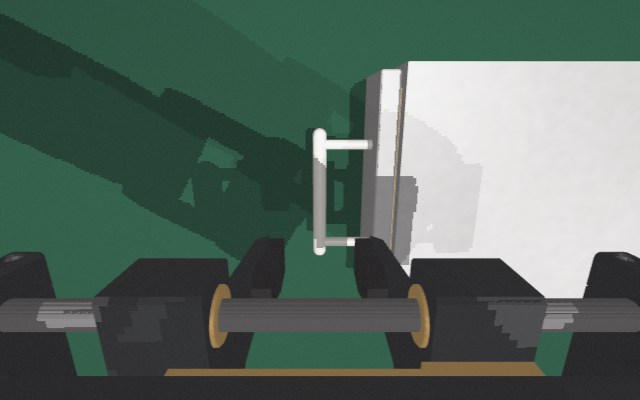

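The wrist picture shows the bar vertical at column 320, rows 130–253, midway between the fingers at columns 285 and 355. I'll lower onto it and grip.

```bash
python3 -m jog '[0,-0.001,-0.0485,0,0,0,0.2, 0,0,-0.0485,0,0,0,0.2, 0,0,0,0,0,0,0.2, 0,0,0,0,0,0,1, 0,0,0,0,0,0,1, 0,0,0,0,0,0,1]'
```

```text
clock: 3.18
tcp_pos: [0.5845, -0.2211, 0.0556]
eef_rot: [[0.017, 1.0, 0.002], [1.0, -0.017, -0.001], [-0.001, 0.002, -1.0]]
wrist_force: [-0.3, 0.7, 0.2]
finger_gap: 0.007
gripper_force: 0.0
```

```bash
python3 -m jog '[0,0,0,0,0,0,1, 0,0,0,0,0,0,1]'; python3 - <<'E'
from h import *
a=save("side","s2.png");w=save("wrist","w2.png")
cv2.imwrite("pics/s2c.png",cv2.cvtColor(np.vstack([cv2.resize(a[60:260,330:530],(500,300))[:, :],cv2.resize(w,(500,300))]),cv2.COLOR_RGB2BGR))
E
```

```text
clock: 3.42
tcp_pos: [0.5841, -0.2207, 0.0544]
eef_rot: [[0.017, 1.0, 0.0], [1.0, -0.017, -0.0], [-0.0, 0.0, -1.0]]
wrist_force: [0.3, -0.2, 0.9]
finger_gap: 0.0006
gripper_force: 0.0
```

View pics/s2c.png

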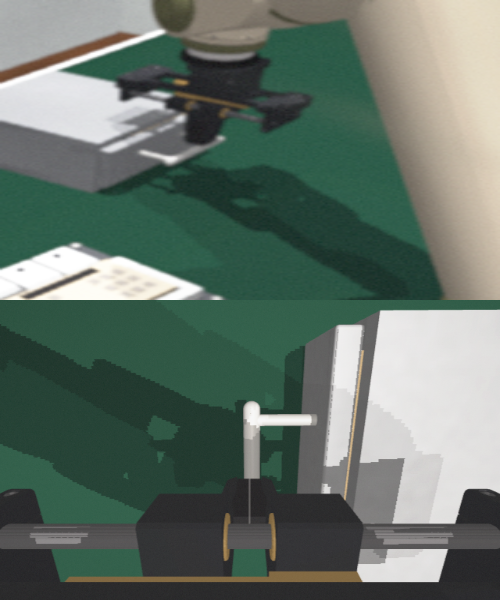

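```bash
python3 - <<'E'
from h import *
a=cv2.imread("pics/s2.png");
s=env.sense();print(s["tcp_pos"],s["joint_pos"],s["finger_gap"])
p=proj("side",s["tcp_pos"]);q=proj("side",[.5843,-.1698,.062]);r=proj("side",[.5843,-.2698,.062]);print(p,q,r)
c=cv2.resize(a[125:195,365:465],(800,560),interpolation=cv2.INTER_CUBIC)
for u in(p,q,r):cv2.circle(c,tuple(int(v) for v in((u-[365,125])*8+4)),4,(0,0,255),-1)
cv2.imwrite("pics/s2d.png",c)
E
```

```text
[ 0.58403811 -0.2207039   0.05421542] [-3.14365570e+01  3.91973896e+01  7.79109567e+01 -2.59494229e-04
  6.28965288e+01 -3.04674067e+01] 0.0005611368408039197
[408.80448981 162.36238764] [398.95182034 167.87262442] [418.34091368 152.40916449]
```

View pics/s2d.png

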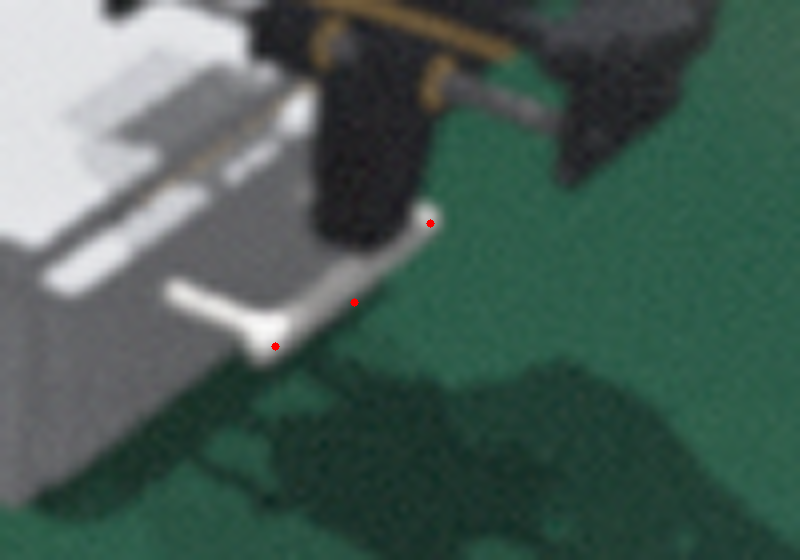

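```bash
python3 - <<'E'
from h import *
s=env.sense();t=np.array(s["tcp_pos"])
for dz in(0,.005,.01,.015,.02,.025):print(dz,proj("side",t+[0,0,dz]),(proj("side",t+[0,0,dz])-[365,125])*8)
print(env.camera_model("wrist"))
E
```

```text
0 [408.80448981 162.36238764] [350.43591845 298.89910115]
0.005 [409.03046765 160.74195958] [352.24374121 285.9356766 ]
0.01 [409.25759231 159.11330802] [354.06073846 272.90646416]
0.015 [409.48587253 157.47637022] [355.88698022 259.81096177]
0.02 [409.71531715 155.83108278] [357.72253722 246.64866222]
0.025 [409.94593511 154.17738164] [359.56748092 233.41905314]
{'mtx': array([[316.9747485 ,   0.        , 318.93179537],
       [  0.        , 316.9747485 , 197.55565379],
       [  0.        ,   0.        ,   1.        ]]), 'rvec': array([-2.85147932,  0.02488041,  0.00332897]), 'tvec': array([-0.58846025, -0.19441833,  0.17379408])}
```

The side picture shows the real fingertips at about crop (360,245). The reported TCP projects to (350,299), so the fingers end about 19 mm above the reported TCP and closed above the bar. I'll reopen, go 16 mm lower and grip again. An opening of 11 mm would confirm it.

```bash
python3 -m jog '[0,0,0,0,0,0,0.2, 0,0,0,0,0,0,0.2, 0,0,0,0,0,0,0.2, 0,0,-0.008,0,0,0,0.2, 0,0,-0.008,0,0,0,0.2, 0,0,0,0,0,0,0.2]'; python3 -m jog '[0,0,0,0,0,0,1, 0,0,0,0,0,0,1, 0,0,0,0,0,0,1, 0,0,0,0,0,0,1]'
```

```text
clock: 4.28
tcp_pos: [0.5836, -0.2205, 0.0372]
eef_rot: [[0.017, 1.0, -0.002], [1.0, -0.017, 0.001], [0.001, -0.002, -1.0]]
wrist_force: [-0.7, -0.9, 0.1]
finger_gap: 0.0353
gripper_force: 0.0
clock: 4.78
tcp_pos: [0.5842, -0.2208, 0.0385]
eef_rot: [[0.017, 1.0, 0.001], [1.0, -0.017, -0.0], [-0.0, 0.001, -1.0]]
wrist_force: [-0.1, 0.6, 1.8]
finger_gap: 0.0097
gripper_force: 30.0
```

```bash
python3 -m jog '[-0.01,0,0,0,0,0,1, -0.03,0.0005,0,0,0,0,1, -0.03,0.0005,0,0,0,0,1, -0.03,0.0005,0,0,0,0,1, -0.03,0.0005,0,0,0,0,1, -0.018,0.0005,0,0,0,0,1, 0,0,0,0,0,0,1]'
```

```text
clock: 5.65
tcp_pos: [0.4359, -0.219, 0.0387]
eef_rot: [[0.018, 1.0, 0.003], [1.0, -0.018, -0.002], [-0.002, 0.003, -1.0]]
wrist_force: [2.2, -4.1, -1.4]
finger_gap: 0.0095
gripper_force: 30.0
```

```bash
python3 -m jog '[0,0,0,0,0,0,0.2, 0,0,0,0,0,0,0.2, 0,0,0,0,0,0,0.2, 0,0,0.045,0,0,0,0.2, 0,0,0.045,0,0,0,0.2, 0.05,-0.001,0,0,0,0,0.2, 0.055,-0.001,0,0,0,0,0.2, 0,0,0,0,0,0,0.2]'
python3 - <<'E'
from h import *
np.set_printoptions(precision=4,suppress=True)
s=env.sense();w=save("wrist","w3.png");print(s["tcp_pos"],s["finger_gap"])
for z in(.022,):
  for r in env.pinpoint("spacer","wrist"):print(r,at_z("wrist",r["pixel"],z))
save("top","top3.png");save("side","side3.png")
for n in("top","side"):
  for t,z in(("spacer",.022),("cab_drawer0_handle",.062)):
    for r in env.pinpoint(t,n):print(n,t,r,at_z(n,r["pixel"],z))
E
```

```text
clock: 6.65
tcp_pos: [0.5429, -0.2197, 0.1272]
eef_rot: [[0.015, 1.0, -0.0], [1.0, -0.015, 0.0], [0.0, -0.0, -1.0]]
wrist_force: [0.4, 0.4, -0.4]
finger_gap: 0.0351
gripper_force: 0.0
[ 0.5429 -0.2197  0.1272] 0.03506741378196396
{'pixel': [312.7, 186.0], 'confidence': 0.58} [ 0.5355 -0.2167  0.022 ]
top spacer {'pixel': [427.8, 226.1], 'confidence': 0.66} [ 0.536  -0.2184  0.022 ]
top cab_drawer0_handle {'pixel': [434.0, 261.8], 'confidence': 0.67} [ 0.4364 -0.2155  0.062 ]
side spacer {'pixel': [421.3, 178.5], 'confidence': 0.5} [ 0.5409 -0.2192  0.022 ]
side cab_drawer0_handle {'pixel': [358.0, 160.0], 'confidence': 0.69} [ 0.688  -0.1348  0.062 ]
side cab_drawer0_handle {'pixel': [459.0, 180.6], 'confidence': 0.66} [ 0.4387 -0.2133  0.062 ]
```

View pics/w3.png

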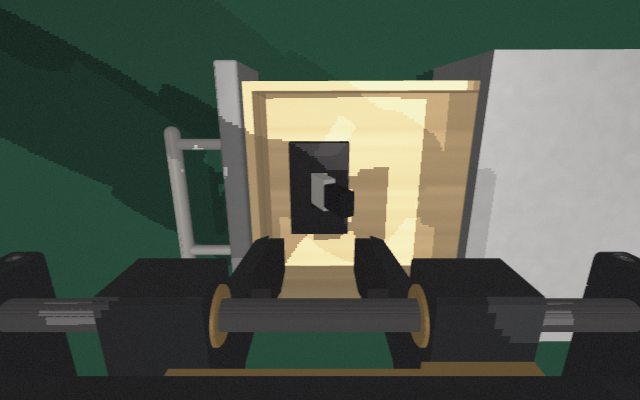

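```bash
python3 - <<'E'
from h import *
w=cv2.imread("pics/w3.png");b=cv2.imread("pics/side3.png")
K,R,t=cam("wrist");print(-R.T@t)
p=proj("side",[.541,-.219,.05]);print(p)
x,y=int(p[0]),int(p[1])
c=np.hstack([cv2.resize(w[135:240,280:360],(400,525),interpolation=cv2.INTER_CUBIC),cv2.resize(b[y-35:y+35,x-27:x+26],(397,525),interpolation=cv2.INTER_CUBIC)])
print(x,y)
cv2.imwrite("pics/c3.png",c)
for px in((312,190),(325,190),(340,200)):
  print(px,[at_z("wrist",px,z).round(4) for z in(.022,.052,.082)])
E
```

```text
[ 0.54244791 -0.14650289  0.29657395]
[422.70549363 169.55049576]
422 169
(312, 190) [array([ 0.535 , -0.2213,  0.022 ]), array([ 0.5358, -0.2131,  0.052 ]), array([ 0.5366, -0.2049,  0.082 ])]
(325, 190) [array([ 0.5467, -0.2215,  0.022 ]), array([ 0.5462, -0.2133,  0.052 ]), array([ 0.5457, -0.2051,  0.082 ])]
(340, 200) [array([ 0.5601, -0.2311,  0.022 ]), array([ 0.5582, -0.2219,  0.052 ]), array([ 0.5563, -0.2126,  0.082 ])]
```

View pics/c3.png

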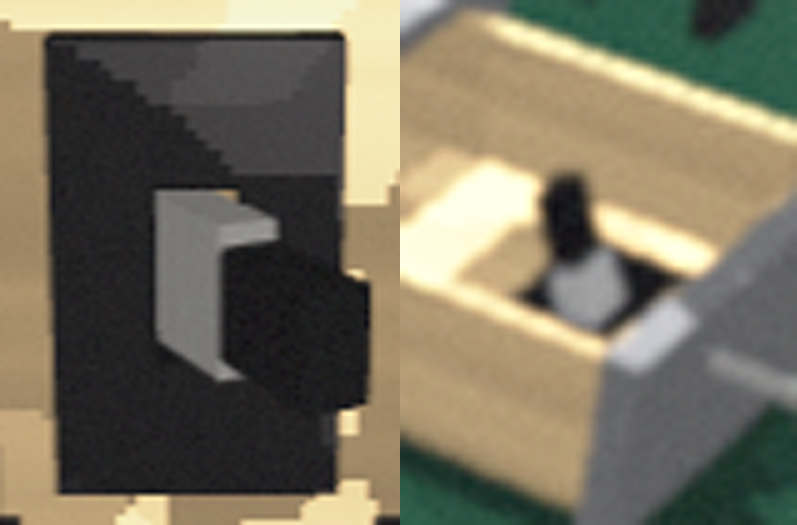

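The wrist and side crops show the spacer leaning towards +x in its pocket. The blade top is near pixel (329,198), the block top near (345,203), and the pocket centre column is about 319. The lean is about 15°, so closing vertical pads along x will straighten it. The drawer can slide to give way.

```bash
python3 -m jog '[0.0025,0.0015,0,0,0,0,0, 0,0,-0.03,0,0,0,0, 0,0,-0.03,0,0,0,0, 0,0,-0.0285,0,0,0,0, 0,0,0,0,0,0,0]'; python3 -m jog '[0,0,0,0,0,0,1, 0,0,0,0,0,0,1, 0,0,0,0,0,0,1, 0,0,0,0,0,0,1, 0,0,0,0,0,0,1]'
```

```text
clock: 7.68
tcp_pos: [0.5509, -0.2215, 0.0468]
eef_rot: [[0.018, 1.0, 0.02], [1.0, -0.018, -0.009], [-0.009, 0.02, -1.0]]
wrist_force: [10.7, 2.6, 35.3]
finger_gap: 0.0442
gripper_force: 17.3
clock: 8.3
tcp_pos: [0.5569, -0.2238, 0.0528]
eef_rot: [[0.018, 0.999, 0.037], [1.0, -0.018, -0.017], [-0.017, 0.038, -0.999]]
wrist_force: [28.1, 3.5, 56.5]
finger_gap: 0.0081
gripper_force: 42.0
```

```bash
python3 -m jog '[0,0,0.012,0,0,0,1]'; python3 - <<'E'
from h import *
w=save("wrist","w4.png");b=save("side","s4.png");s=env.sense();print(s["tcp_pos"],s["wrist_force"],s["wrist_torque"],s["finger_gap"],s["gripper_force"])
cv2.imwrite("pics/c4.png",cv2.cvtColor(np.hstack([cv2.resize(w[100:340,190:430],(400,400)),cv2.resize(b[90:230,350:490],(400,400),interpolation=cv2.INTER_CUBIC)]),cv2.COLOR_RGB2BGR))
E
```

```text
clock: 8.43
tcp_pos: [0.549, -0.2208, 0.0579]
eef_rot: [[0.017, 1.0, 0.015], [1.0, -0.017, -0.008], [-0.008, 0.015, -1.0]]
wrist_force: [1.4, -0.5, 4.1]
finger_gap: 0.0016
gripper_force: 7.1
[ 0.54785102 -0.22065393  0.05769882] [ 4.82892457  0.10997557 29.96327373] [ 0.21318954 -0.87518104  0.02145672] 0.0004635106364615178 20.59756262227893
```

View pics/c4.png

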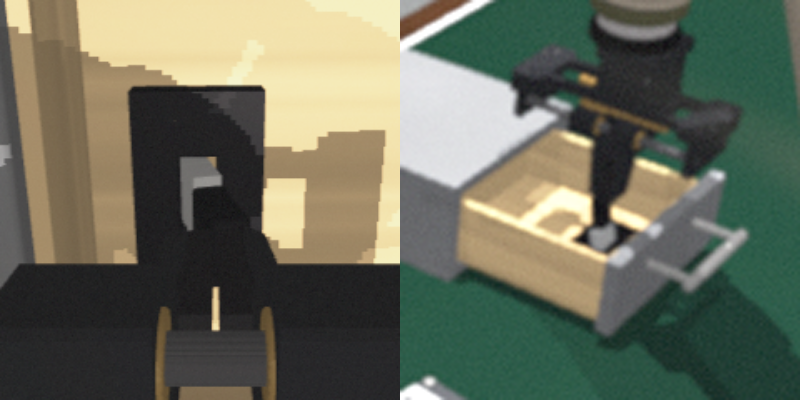

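The fingers are above the spacer, closed and pressing on its top. It still leans, more than I estimated, and one finger landed on its corner. I'll lift, open wider and measure the lean again.

```bash
python3 -m jog '[0,0,0.04,0,0,0,1, 0,0,0.04,0,0,0,-0.5, 0,0,0,0,0,0,-0.5, 0,0,0,0,0,0,-0.5, 0,0,0,0,0,0,-0.5, 0,0,0,0,0,0,-0.5]'; python3 - <<'E'
from h import *
np.set_printoptions(precision=4,suppress=True)
w=save("wrist","w5.png");s=env.sense();print(s["tcp_pos"],s["wrist_force"],s["finger_gap"])
for n in("wrist",):
  for r in env.pinpoint("spacer",n):print(r,at_z(n,r["pixel"],.022))
K,R,t=cam("wrist");print(-R.T@t)
cv2.imwrite("pics/c5.png",cv2.cvtColor(cv2.resize(w[100:260,250:400],(562,600),interpolation=cv2.INTER_CUBIC),cv2.COLOR_RGB2BGR))
E
```

```text
clock: 9.28
tcp_pos: [0.5433, -0.2186, 0.1309]
eef_rot: [[0.017, 1.0, -0.001], [1.0, -0.017, 0.001], [0.001, -0.001, -1.0]]
wrist_force: [-0.3, 0.1, 0.0]
finger_gap: 0.0484
gripper_force: 0.0
[ 0.5434 -0.2186  0.131 ] [0.5906 0.6208 0.2293] 0.052432047030107405
{'pixel': [314.7, 184.3], 'confidence': 0.83} [ 0.5402 -0.2149  0.022 ]
[ 0.5454 -0.1449  0.2993]
```

View pics/c5.png

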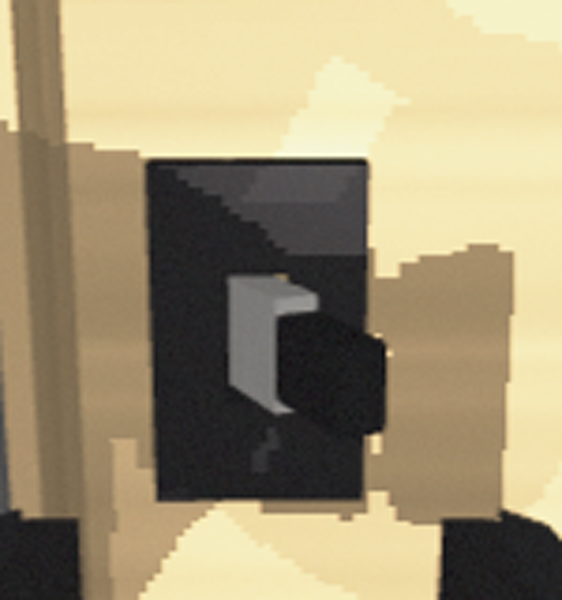

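The crop shows the blade's -x face running from column 230 at the pocket rim to 277, and the block's top reaching column 385. That is a lean of about 27°, with the block's far corner at x ≈ 0.572 and z ≈ 0.073. So the tips are about 25 mm above the reported TCP. I'll go down with a 66 mm opening at x ≈ 0.552.

```bash
python3 -m jog '[0.009,0.001,0,0,0,0,-0.5, 0,0,-0.035,0,0,0,-0.5, 0,0,-0.03,0,0,0,-0.5]'; python3 -m jog '[0,0,-0.017,0,0,0,-0.5, 0,0,-0.016,0,0,0,-0.5, 0,0,0,0,0,0,-0.5]'
```

```text
clock: 9.75
tcp_pos: [0.553, -0.2176, 0.0657]
eef_rot: [[0.017, 1.0, 0.0], [1.0, -0.017, -0.0], [-0.0, 0.0, -1.0]]
wrist_force: [-0.5, -0.6, -0.1]
finger_gap: 0.0661
gripper_force: 0.0
clock: 10.12
tcp_pos: [0.5524, -0.2176, 0.033]
eef_rot: [[0.017, 1.0, -0.001], [1.0, -0.017, 0.001], [0.001, -0.001, -1.0]]
wrist_force: [0.7, 0.5, 0.1]
finger_gap: 0.0667
gripper_force: 0.0
```

```bash
python3 -m jog '[0,0,0,0,0,0,0, -0.002,0,0,0,0,0,0, -0.002,0,0,0,0,0,0.3, 0,0,0,0,0,0,0.3]'; python3 -m jog '[0,0,0,0,0,0,0.6, 0,0,0,0,0,0,0.6, 0,0,0,0,0,0,1, 0,0,0,0,0,0,1, 0,0,0,0,0,0,1]'
```

```text
clock: 10.62
tcp_pos: [0.5485, -0.2178, 0.034]
eef_rot: [[0.017, 1.0, 0.0], [1.0, -0.017, -0.0], [-0.0, 0.0, -1.0]]
wrist_force: [0.5, 0.3, 1.1]
finger_gap: 0.031
gripper_force: 0.1
clock: 11.25
tcp_pos: [0.5485, -0.2177, 0.0336]
eef_rot: [[0.017, 1.0, -0.0], [1.0, -0.017, 0.0], [0.0, -0.0, -1.0]]
wrist_force: [-0.2, 0.7, -1.5]
finger_gap: 0.0118
gripper_force: 29.9
```

Gap 11.8 mm matches the 12 mm block, so the spacer is gripped. Lift it and move next to the gap for a wrist look.

```bash
python3 -m jog '[0,0,0.02,0,0,0,1, 0,0,0.05,0,0,0,1, 0,0,0.05,0,0,0,1, -0.003,0.05,0,0,0,-0.023,1, -0.003,0.055,0,0,0,-0.023,1, -0.003,0.055,0,0,0,-0.023,1, -0.003,0.055,0,0,0,-0.022,1, -0.003,0.055,0,0,0,-0.022,1]'; python3 -m jog '[-0.003,0.055,0,0,0,0,1, 0,0,0,0,0,0,1, 0,0,0,0,0,0,1]'
python3 - <<'E'
from h import *
np.set_printoptions(precision=4,suppress=True)
w=save("wrist","w6.png");s=env.sense();print(s["tcp_pos"],s["eef_rot"],s["finger_gap"],s["wrist_force"])
for t,z in(("block_a_gap",.01),("panel_top",.034),("block_a",.01),("frame",0),("spacer",s["tcp_pos"][2]-.011)):
  for r in env.pinpoint(t,"wrist"):print(t,r,at_z("wrist",r["pixel"],z))
save("side","s6.png");save("top","t6.png")
for n in("side","top"):
  for r in env.pinpoint("spacer",n):print(n,r,at_z(n,r["pixel"],s["tcp_pos"][2]-.011))
  for r in env.pinpoint("block_a_gap",n):print(n,r,at_z(n,r["pixel"],.01))
E
```

```text
clock: 12.25
tcp_pos: [0.5332, 0.054, 0.1539]
eef_rot: [[0.131, 0.991, 0.0], [0.991, -0.131, -0.0], [0.0, 0.0, -1.0]]
wrist_force: [1.0, -0.2, -0.9]
finger_gap: 0.0113
gripper_force: 29.9
clock: 12.62
tcp_pos: [0.5306, 0.1069, 0.1537]
eef_rot: [[0.129, 0.992, -0.0], [0.992, -0.129, -0.0], [-0.0, 0.0, -1.0]]
wrist_force: [0.4, -0.2, -0.4]
finger_gap: 0.0116
gripper_force: 29.9
[0.5307 0.1064 0.1537] [[ 0.1305  0.9914 -0.    ]
 [ 0.9914 -0.1305 -0.0002]
 [-0.0002  0.     -1.    ]] 0.011844239666101859 [-0.4705  0.5655 -0.968 ]
block_a_gap {'pixel': [315.9, 114.5], 'confidence': 0.85} [0.5369 0.1694 0.01  ]
panel_top {'pixel': [261.6, 165.6], 'confidence': 0.87} [0.4816 0.1316 0.034 ]
block_a {'pixel': [344.4, 116.3], 'confidence': 0.98} [0.5636 0.1642 0.01  ]
block_a {'pixel': [341.2, 208.4], 'confidence': 0.79} [0.5502 0.0726 0.01  ]
block_a {'pixel': [342.3, 161.5], 'confidence': 0.74} [0.5568 0.1212 0.01  ]
block_a {'pixel': [318.4, 225.1], 'confidence': 0.74} [0.5243 0.0573 0.01  ]
frame {'pixel': [286.0, 162.1], 'confidence': 0.97} [0.5    0.1264 0.    ]
spacer {'pixel': [321.5, 226.7], 'confidence': 0.94} [0.5331 0.1083 0.1427]
side {'pixel': [353.5, 200.1], 'confidence': 0.63} [0.5323 0.108  0.1427]
side {'pixel': [333.6, 259.5], 'confidence': 0.86} [0.5405 0.1592 0.01  ]
top {'pixel': [421.2, 160.3], 'confidence': 0.16} [ 0.6899 -0.1784  0.1427]
```

```bash
python3 - <<'E'
from h import *
w=cv2.imread("pics/w6.png");S=4;x0,y0=262,72
c=cv2.resize(w[y0:y0+150,x0:x0+100],(400,600),interpolation=cv2.INTER_CUBIC);d=c.copy()
a=np.radians(-7.5);Rf=np.array([[np.cos(a),-np.sin(a)],[np.sin(a),np.cos(a)]]);f0=np.array([.4985,.1275])
def P(x,y,z):
  q=f0+Rf@[x/1e3,y/1e3]; u=proj("wrist",[*q,z/1e3]); return tuple(int(v) for v in (u-[x0,y0])*S+2)
def L(pts,col):
  for p,q in zip(pts,pts[1:]+pts[:1]):cv2.line(d,P(*p),P(*q),col,1)
L([(-55,-70,34),(25,-70,34),(25,70,34),(-55,70,34)],(0,0,255))
L([(38,25,23),(38,67,23),(38,67,10),(38,25,10)],(255,0,0));L([(43,25,28),(43,67,28),(80,67,28),(80,25,28)],(255,0,0))
L([(31.5,40,10),(31.5,52,10)],(0,255,0))
L([(-90,-100,10),(90,-100,10),(90,100,10),(-90,100,10)],(255,0,255))
cv2.imwrite("pics/c6.png",np.hstack([c,d]))
E
```

```text
(no output)
```

View pics/c6.png

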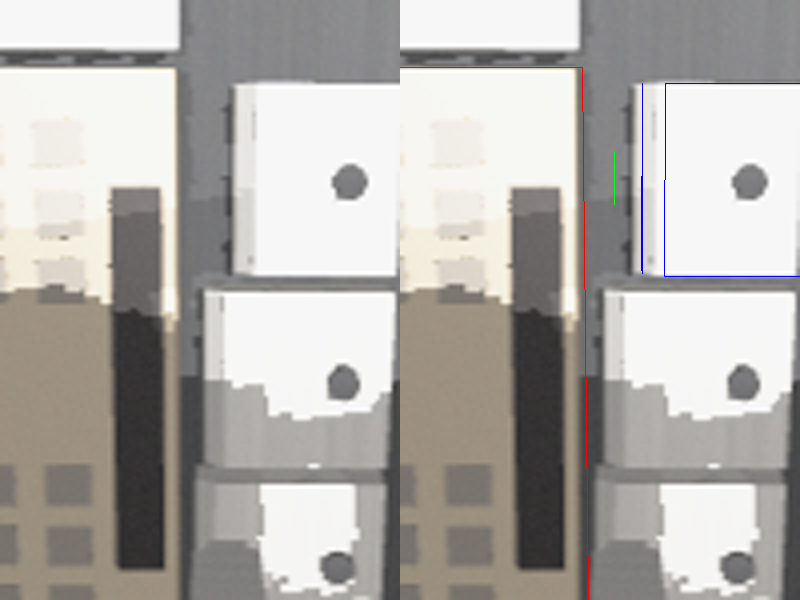

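The crop shows the +y block leaving the wide gap, between the panel edge at column 177 and the block at 234. The lower two blocks leave narrow ones. My overlay sits about 1.6 mm too far +x; y and yaw fit. Next I'll check where the spacer's blade sits in the same picture to take out the camera bias.

```bash
python3 - <<'E'
from h import *
w=cv2.imread("pics/w6.png");g=cv2.cvtColor(w,cv2.COLOR_BGR2GRAY)
for r in range(206,262,6):print(r,g[r,292:350:1].tolist())
R=np.array(env.sense()["eef_rot"]);t=np.array(env.sense()["tcp_pos"])
for z in(-.011,.019,.025):print(z,proj("wrist",t+[0,0,z]),[proj("wrist",t+R@[0,s*.005,0]+[0,0,z]).round(1) for s in(-1,1)])
E
```

```text
206 [47, 50, 46, 49, 50, 51, 51, 51, 49, 50, 49, 118, 148, 144, 121, 82, 69, 72, 95, 134, 146, 147, 147, 155, 167, 170, 169, 171, 172, 173, 172, 172, 178, 176, 233, 244, 245, 245, 245, 245, 245, 245, 245, 245, 245, 245, 245, 246, 246, 245, 245, 245, 245, 245, 245, 245, 245, 245]
212 [49, 49, 49, 50, 49, 51, 50, 49, 49, 49, 45, 120, 148, 144, 118, 79, 70, 78, 111, 128, 126, 126, 128, 124, 125, 126, 125, 127, 128, 128, 128, 127, 128, 127, 129, 206, 242, 245, 245, 245, 245, 245, 245, 245, 245, 245, 245, 245, 245, 225, 136, 108, 115, 116, 117, 118, 117, 102]
218 [146, 143, 143, 146, 145, 144, 146, 145, 146, 147, 146, 147, 146, 145, 118, 82, 69, 96, 121, 126, 126, 126, 127, 127, 127, 128, 127, 128, 126, 127, 128, 126, 127, 127, 127, 140, 187, 187, 168, 168, 230, 244, 244, 245, 244, 244, 245, 245, 245, 244, 243, 243, 219, 209, 216, 218, 202, 174]
224 [146, 144, 145, 144, 145, 144, 145, 144, 145, 145, 145, 146, 146, 144, 118, 81, 67, 111, 128, 129, 132, 130, 128, 130, 130, 129, 129, 130, 133, 129, 130, 130, 130, 129, 132, 130, 153, 193, 208, 205, 206, 206, 209, 209, 208, 207, 211, 214, 190,
[... 1097 characters left out ...]
37, 34, 38, 29, 38, 39, 34, 33, 32, 37, 36, 31, 22, 26, 29, 33, 29, 29, 25, 27, 27, 31, 30, 32, 29, 28, 22, 33, 28, 30, 30, 28, 32, 27, 32, 28, 27, 36, 37, 36, 33, 34, 29, 35, 32, 33, 38, 29, 31, 33, 36, 35, 32, 35, 38]
260 [38, 38, 36, 38, 32, 37, 33, 36, 32, 38, 33, 35, 33, 29, 35, 31, 33, 33, 31, 33, 31, 33, 32, 33, 35, 36, 31, 30, 33, 33, 34, 35, 34, 34, 34, 33, 36, 33, 37, 30, 32, 36, 34, 38, 26, 34, 31, 38, 31, 34, 34, 33, 33, 33, 30, 34, 33, 36]
-0.011 [317.91012736 229.9573232 ] [array([309.7, 230. ]), array([326.1, 230. ])]
0.019 [317.74756934 252.22649705] [array([308.1, 252.2]), array([327.4, 252.2])]
0.025 [317.70796731 257.65166567] [array([307.7, 257.7]), array([327.7, 257.6])]
```

The blade spans columns 309–327.5 with its centre at 318.4, and the tool axis projects to 317.9. So the bias is under 1 mm and the blade is upright. The target TCP is (0.5335, 0.169), with the foot on the floor at TCP z ≈ 0.0215.

```bash
python3 -m jog '[0.001,0.0325,0,0,0,0,1, 0.002,0.03,-0.03,0,0,0,1, 0,0,-0.04,0,0,0,1, 0,0,-0.023,0,0,0,1, 0,0,-0.011,0,0,0,1, 0,0,0,0,0,0,1, 0,0,0,0,0,0,1]'; python3 -m jog '[0,0,-0.004,0,0,0,1, 0,0,-0.004,0,0,0,1]'
```

```text
clock: 14.1
tcp_pos: [0.5342, 0.1698, 0.0508]
eef_rot: [[0.13, 0.992, 0.002], [0.992, -0.13, 0.0], [0.0, 0.002, -1.0]]
wrist_force: [-0.0, -0.4, -0.3]
finger_gap: 0.0118
gripper_force: 29.9
clock: 14.35
tcp_pos: [0.5337, 0.1698, 0.0418]
eef_rot: [[0.13, 0.992, 0.001], [0.992, -0.13, 0.0], [0.0, 0.001, -1.0]]
wrist_force: [-0.5, -0.3, -0.9]
finger_gap: 0.0117
gripper_force: 29.9
```

```bash
python3 -m jog '[0,0,-0.004,0,0,0,1, 0,0,-0.004,0,0,0,1, 0,0,-0.004,0,0,0,1]'; python3 -m jog '[0,0,-0.004,0,0,0,1, 0,0,-0.003,0,0,0,1, 0,0,0,0,0,0,1]'
```

```text
clock: 14.72
tcp_pos: [0.5335, 0.1698, 0.0294]
eef_rot: [[0.13, 0.992, -0.0], [0.992, -0.13, -0.0], [-0.0, -0.0, -1.0]]
wrist_force: [-1.3, -0.3, -1.2]
finger_gap: 0.0113
gripper_force: 29.9
clock: 15.1
tcp_pos: [0.5334, 0.1698, 0.0225]
eef_rot: [[0.13, 0.992, -0.0], [0.992, -0.13, -0.0], [-0.0, -0.0, -1.0]]
wrist_force: [-0.8, -1.0, -1.4]
finger_gap: 0.0121
gripper_force: 29.9
```

Clean entry so far. I'll lower in small steps until it touches the floor.

```bash
python3 -m jog '[0,0,-0.0015,0,0,0,1, 0,0,0,0,0,0,1]'; python3 -m jog '[0,0,-0.0015,0,0,0,1, 0,0,0,0,0,0,1]'
```

```text
clock: 15.35
tcp_pos: [0.5335, 0.1698, 0.0212]
eef_rot: [[0.13, 0.992, -0.0], [0.992, -0.13, 0.0], [0.0, -0.0, -1.0]]
wrist_force: [-0.0, 0.5, -0.5]
finger_gap: 0.0116
gripper_force: 29.9
clock: 15.6
tcp_pos: [0.5338, 0.1698, 0.021]
eef_rot: [[0.129, 0.992, 0.001], [0.992, -0.129, -0.0], [0.0, 0.001, -1.0]]
wrist_force: [-3.8, -0.4, 10.9]
finger_gap: 0.0118
gripper_force: 29.9
```

```bash
python3 -m jog '[0,0,0.001,0,0,0,1, 0,0,0,0,0,0,0.68, 0,0,0,0,0,0,0.6, 0,0,0,0,0,0,0.2, 0,0,0,0,0,0,0.2, 0,0,0.02,0,0,0,0.2, 0,0,0.04,0,0,0,0.2, 0,0,0.04,0,0,0,0.2]'; python3 - <<'E'
from h import *
np.set_printoptions(precision=4,suppress=True)
s=env.sense();print(s["tcp_pos"],s["finger_gap"])
for n in("wrist","side","top"):
  save(n,n+"7.png")
  for r in env.pinpoint("spacer",n):print(n,r,at_z(n,r["pixel"],.01))
  for r in env.search_frame("spacer",n)[:1]:print(n,r)
for n in("wrist","side","top"):print(n,[proj(n,[.5335,.1695,z]).round(1).tolist() for z in(.01,.034,.07)])
E
```

```text
clock: 16.6
tcp_pos: [0.5334, 0.1697, 0.1218]
eef_rot: [[0.13, 0.992, -0.0], [0.992, -0.13, -0.0], [-0.0, -0.0, -1.0]]
wrist_force: [0.3, -0.2, -1.3]
finger_gap: 0.0352
gripper_force: 0.0
[0.5334 0.1697 0.1218] 0.03517567777452699
wrist {'pixel': [319.6, 185.3], 'confidence': 0.82} [0.5378 0.1713 0.01  ]
wrist {'rect': [318.1, 194.8, 15.7, 47.3], 'confidence': 0.83}
side {'pixel': [325.2, 257.9], 'confidence': 0.75} [0.5576 0.1667 0.01  ]
side {'pixel': [331.7, 265.4], 'confidence': 0.5} [0.5327 0.1759 0.01  ]
side {'rect': [333.5, 254.1, 11.7, 23.0], 'confidence': 0.6}
top {'pixel': [432.1, 261.6], 'confidence': 0.55} [ 0.4388 -0.2264  0.01  ]
top {'pixel': [315.2, 146.7], 'confidence': 0.42} [0.7774 0.093  0.01  ]
top {'rect': [321.9, 253.9, 15.0, 31.0], 'confidence': 0.56}
wrist [[318.9, 188.3], [318.8, 195.7], [318.8, 209.6]]
side [[333.3, 263.6], [333.5, 255.3], [333.8, 242.4]]
top [[289.0, 229.3], [288.3, 228.2], [287.3, 226.5]]
```

The wrist box of the spacer is symmetric about the expected column (318.1 against 318.8). The side box spans rows 243–266, which matches an upright spacer with its foot on the floor. Next I press the panel's middle at about (0.481, 0.130) with the fingers closed.

```bash
python3 -m jog '[-0.026,-0.02,0,0,0,0,1, -0.026,-0.02,0,0,0,0,1, 0,0,-0.03,0,0,0,1, 0,0,-0.03,0,0,0,1, 0,0,-0.025,0,0,0,1, 0,0,-0.015,0,0,0,1, 0,0,0,0,0,0,1]'; python3 - <<'E'
from h import *
save("wrist","w8.png");s=env.sense();print(s["tcp_pos"],s["wrist_force"])
for r in env.pinpoint("panel_top","wrist"):print(r,at_z("wrist",r["pixel"],.034))
E
```

```text
clock: 17.92
tcp_pos: [0.4811, 0.1298, 0.02]
eef_rot: [[0.13, 0.992, -0.002], [0.992, -0.13, -0.0], [-0.0, -0.002, -1.0]]
wrist_force: [0.7, -0.6, -0.2]
finger_gap: 0.0005
gripper_force: 0.0
[0.4816403  0.12979481 0.02084646] [-0.41023615 -0.35799622  0.13372085]
{'pixel': [315.8, 246.1], 'confidence': 0.88} [0.48097131 0.13041378 0.034     ]
```

```bash
for i in 1; do python3 -m jog '[0,0,-0.004,0,0,0,1, 0,0,-0.004,0,0,0,1, 0,0,0,0,0,0,1]'; done; python3 -m jog '[0,0,-0.002,0,0,0,1, 0,0,0,0,0,0,1]'; python3 -m jog '[0,0,-0.002,0,0,0,1, 0,0,0,0,0,0,1]'; python3 -m jog '[0,0,-0.002,0,0,0,1, 0,0,0,0,0,0,1]'
```

```text
clock: 18.4
tcp_pos: [0.4814, 0.1298, 0.0126]
eef_rot: [[0.13, 0.992, -0.0], [0.992, -0.13, 0.0], [-0.0, -0.0, -1.0]]
wrist_force: [-0.1, 0.3, -0.0]
finger_gap: 0.0006
gripper_force: 0.0
clock: 18.65
tcp_pos: [0.4817, 0.1298, 0.0109]
eef_rot: [[0.13, 0.992, 0.0], [0.992, -0.13, 0.0], [0.0, 0.0, -1.0]]
wrist_force: [-0.2, -0.0, 3.5]
finger_gap: 0.0008
gripper_force: 1.5
clock: 18.9
tcp_pos: [0.4817, 0.1298, 0.0089]
eef_rot: [[0.13, 0.992, 0.0], [0.992, -0.13, 0.0], [0.0, 0.0, -1.0]]
wrist_force: [-1.4, 0.3, 5.4]
finger_gap: 0.0002
gripper_force: 2.4
clock: 19.15
tcp_pos: [0.4817, 0.1298, 0.0069]
eef_rot: [[0.13, 0.992, 0.0], [0.992, -0.13, 0.0], [0.0, 0.0, -1.0]]
wrist_force: [-2.2, 0.4, 7.2]
finger_gap: 0.0003
gripper_force: 3.3
```

```bash
python3 -m jog '[0,0,-0.002,0,0,0,1, 0,0,0,0,0,0,1]'; python3 -m jog '[0,0,-0.0015,0,0,0,1, 0,0,0,0,0,0,1]'
```

```text
clock: 19.4
tcp_pos: [0.4817, 0.1298, 0.0051]
eef_rot: [[0.13, 0.992, 0.0], [0.992, -0.13, -0.0], [0.0, 0.0, -1.0]]
wrist_force: [-1.9, -0.3, 8.2]
finger_gap: 0.0001
gripper_force: 4.1
clock: 19.65
tcp_pos: [0.4818, 0.1298, 0.0048]
eef_rot: [[0.129, 0.992, 0.001], [0.992, -0.129, -0.0], [-0.0, 0.001, -1.0]]
wrist_force: [-7.8, -1.0, 23.0]
finger_gap: 0.0004
gripper_force: 11.7
```

The force rose to 23 N with no further travel, so the panel is at its stop. One last check on the spacer, then I'll hand in.

```bash
python3 -m jog '[0,0,0,0,0,0,1, 0,0,0,0,0,0,1, 0,0,0,0,0,0,1]'; python3 - <<'E'
from h import *
for n in("wrist","side"):
  save(n,n+"9.png")
  for r in env.search_frame("spacer",n)[:2]:print(n,r)
  print([proj(n,[.5335,.1695,z]).round(1).tolist() for z in(.01,.034,.07)])
s=env.sense();print(s["clock"],s["tcp_pos"],s["wrist_force"])
E
```

```text
clock: 20.02
tcp_pos: [0.4818, 0.1298, 0.0048]
eef_rot: [[0.129, 0.992, 0.001], [0.992, -0.129, -0.0], [-0.0, 0.001, -1.0]]
wrist_force: [-7.9, -1.5, 23.2]
finger_gap: 0.0005
gripper_force: 11.6
wrist {'rect': [436.9, 170.2, 71.2, 82.0], 'confidence': 0.76}
wrist {'rect': [468.5, 163.5, 102.8, 92.6], 'confidence': 0.6}
[[406.9, 159.2], [421.3, 168.4], [454.6, 189.6]]
side {'rect': [332.2, 251.5, 13.4, 19.0], 'confidence': 0.63}
side {'rect': [356.5, 266.2, 55.7, 46.8], 'confidence': 0.24}
[[333.3, 263.6], [333.5, 255.3], [333.8, 242.4]]
20.225 [0.48179026 0.12979699 0.00480925] [-7.30020515 -1.19337701 23.79552083]
```

```bash
python3 -c "
from cell import env
print(env.hand_in())"
```

```text
the job is handed in; nothing more can be done
None
```

I handed the job in at about 20 s: the drawer is open, the spacer stands upright on the floor of the wide gap and has been let go, and the closed fingers hold the panel at its stop with about 23 N. On the first try at the spacer a finger landed on it and pressed with up to about 57 N at the wrist; the second try gripped it cleanly.

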